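Make the microtome safe after sectioning

TASK

Sectioning is finished: make the microtome safe with light pushes of the fingertips; nothing needs gripping or lifting. First swing the red finger guard right up and over the blade edge until it meets its stop, without touching the blade; then gently push the white section waste tray fully home under the knife holder. Leave the brush, wax block and slide box on the bench where they are.

Things in the scene. Friction and masses are not known exactly. Their poses are not given: they have to be found in the camera images.
- microtome: Fixed white microtome. Origin on the bench below the middle of the blade edge; x from the front (operator's side) into the machine, y along the blade, z up. In mm: housing x 90 to 525, y +-160, 290 high; specimen head x 85 to 137, y -40 to 30, z 130 to 200; knife holder x -68 to 75, y +-66, its black plate slopes 40 deg down to the front from z 135 to 78; handwheel on the -y side to y -266.
- blade: Fixed steel blade, 80 mm along the microtome's y, in the top of the knife holder. Origin in the middle of the cutting edge, 135 mm above the bench; same axes as the microtome. Sharp, not to be touched.
- guard (a joint): Angle of the red finger guard about its hinge line (parallel to the microtome's y): 0 = its arms lie level, pointing to the front (-x of the microtome); 1.57 = arms straight up; 1.98 = its stop, with the bar above the blade edge. A stiff hinge (0.06 N m): it stays where it is left. About 1 to 4 N at the bar moves it.
- guard_bar (a point): Centre of the red guard's cross bar: a flat bar 124 mm long along the microtome's y, 12 mm in the direction away from the hinge, 5 mm thick. It runs on a 62 mm radius about guard_hinge, joined to it by two side arms 119 mm apart.
- guard_hinge (a point): Middle of the guard's hinge line, inside the knife holder: 20 mm in front of the blade edge (-x of the microtome) and 90 mm above the bench.
- tray (a joint): How far the white section waste tray is pulled out to the front (m): 0 = fully home against its stop. It slides along the microtome's x with 1.5 N friction and stays where it is left.
- tray_lip (a point): Middle of the outer (front) face of the tray's upright front wall, 45 mm above the bench; the wall is 290 mm wide along the microtome's y, 6 mm thick and stands from 10 to 77 mm above the bench. Its face looks to -x of the microtome; a 10 mm bead along its top stands 2 mm proud. When the tray is home this face is at x = -175 mm of the microtome.
- slidebox_mid (a point): Centre of a loose blue slide box lying on the bench, 84 x 100 x 34 mm.
- brush_mid (a point): Middle of a loose flat brush with a white handle lying on the bench, 183 mm long along its x, 24 mm wide, 13 mm high.
- block_mid (a point): A loose wax block on a yellow cassette, 28 x 41 x 15 mm, on the bench; 7 mm above its underside.

How it is judged (in metres and radians):
On the way, in this order (a step that is already met when the one before it is completed fails the run):
1. the red guard is swung up over the blade, at its stop (value of joint guard above 1.86 rad), for 0.2 s.
2. the waste tray is pushed fully home (value of joint tray below 0.003 m), for 0.2 s.
At the end, for the whole second after the job is handed in: The guard is up over the blade (joint above 1.86 rad; its stop is at 1.98) and the waste tray is home to within 3 mm; slide box, wax block and brush are each within 20 mm of where they started (value of joint guard above 1.86 rad and value of joint tray below 0.003 m and distance of each of slidebox_mid, block_mid, brush_mid from where it was at the start of the episode below 0.02 m); the robot touches nothing.
It fails at once if the blade is touched (over 0.5 N) (contact force between any of the fingers, the arm and blade above 0.5 N).
It fails at once if the tray is slammed in (faster than 0.35 m/s) (velocity of joint tray below -0.35 m/s).
It fails at once if the slide box, the wax block or the brush is lifted or moved by more than 20 mm (distance of any of slidebox_mid, block_mid, brush_mid from where it was at the start of the episode above 0.02 m).
It also fails if it takes over 51 s, if anything falls off the work surface, if the arm or the gripper's body presses on something with over 40 N, if the wrist force passes 120 N, or if a joint passes its speed limit or range.

ROBOT

A 6-joint arm with a two-finger parallel gripper is mounted at the origin on the work surface. World frame = base frame: x ahead of the robot, y to its left, z up, the work surface at z = 0. Lengths are in mm, angles in rad, forces in N, time in s.
With the tool pointing down it reaches from about 350 to 975 mm from the base axis. Payload 7.1 kg.
Tool frame: the origin (TCP) lies on the front face of the gripper's body, between the roots of the fingers; the fingertips stand 80 mm ahead of it and the grasp point (between the pads) lies 61 mm ahead of it (env.tips_ahead is the distance from the TCP to the fingertips, in mm); z points along the fingers, y is the line along which they close (so a half turn about z gives the same grasp; the last joint's range is limited). The gripper opens to 88 mm and grips with 3 to 60 N. Pads are 20 mm wide; open, the fingers measure 115 mm over their backs; the gripper's body (75 mm by 178 mm) begins 61 mm behind the grasp point.
Start: joints at [-1.231, 0.423, 1.63, -0, 1.089, -0.019], TCP at [219.486, -585.176, 302.675] pointing down, gripper open.
Joint ranges: [-3, 3], [-0.9, 2.11], [0.09, 2.58], [-1.31, 4.45], [0.11, 2.69], [-2.54, 2.54]. Speed limits (rad/s): [2.39, 2.39, 3.01, 3.14, 3.14, 3.14].

INTERFACE

Orientations are given as a unit quaternion [x, y, z, w].
In Python, from station import env, set_gripper, viewer, workorder gives the robot as it stands. Calls block until the motion is done:
- env.reach(position, orientation): joint-space move of the TCP to a pose.
- env.move_l(position, rot=None, rate=150, f_stop=None): straight line of the TCP; rot=None keeps the orientation; rate is the mean speed in mm/s. With f_stop (N) it stops when the force on the tool has changed by that much, and returns True; else False.
- env.move_joints(angles): joint-space move.
- set_gripper(opening): finger opening in mm; the grip force is fixed at half the most; returns when the fingers have stopped.
- env.hold(seconds).
- env.ik(position, orientation): joint angles nearest the present ones, or None.
- env.read_state(): the state.
- viewer.camera(name): name is "side" or "top"; returns the picture (480x640x3 uint8, blue, green, red); there is no depth.
- viewer.camera_params(name): a dict with "fx", "fy", "cx", "cy" (pixels), "pose" (4x4, takes a point from camera to world coordinates). Camera axes: x right, y up, looking along -z (the intrinsics and any distortion apply to the point x, -y, -z); pixel columns grow to the right and rows downward; lengths in mm; the calibration is good to about 2 mm. A picture is of the moment at which its call begins. camera_params takes no time and is no camera call.
A pose or a line that the arm cannot do raises env.IKError and nothing moves.
- workorder.sign_off(): hands the job in; it is judged then, once.
The state is a dict: "time_s": time; "qpos": joint angles; "dq": joint speeds; "tau": joint torques, N m; "tool_pos": TCP position; "orientation": TCP orientation; "force": force on the tool from outside, world axes, zero at the start; "wrist_torque": the same for the moment, N m; "width": finger opening in mm; "grip_force": force on a finger pad.
Only numpy, scipy, OpenCV 4.12 (cv2) and the standard library are available. Lean on these libraries where they do the work, as an engineer would, in place of code of your own. Each camera call takes 0.05 s, during which the arm holds its last target. There are 200 camera calls.

## Working session

There is one attempt and no reset: what is moved stays moved. The work goes in short steps, each a Python script; the robot and the scene stay as the last script left them, time stands still between calls to the robot, and variables do not carry over. Pictures are saved under pics/ and viewed, at most 10 in all, crops included, and the job is handed in when it is done.

```bash
mkdir -p pics; ls; python3 - <<'E'
from station import env, viewer
import cv2,numpy as np
for n in("side","top"):
    cv2.imwrite(f"pics/{n}0.png",viewer.camera(n)); p=viewer.camera_params(n); print(n,{k:(np.round(v,3).tolist() if k=="pose" else v) for k,v in p.items()})
print(env.read_state())
E
```

```text
pics
side {'fx': 497.34846796424466, 'fy': 497.34846796424466, 'cx': 316.32923619237835, 'cy': 235.8471055905605, 'pose': [[0.984, 0.099, -0.148, 465.361], [-0.177, 0.478, -0.86, -710.893], [-0.015, 0.873, 0.488, 487.474], [0.0, 0.0, 0.0, 1.0]]}
top {'fx': 437.74309195569185, 'fy': 437.74309195569185, 'cx': 317.6084527273665, 'cy': 229.98443293174395, 'pose': [[0.018, 0.986, -0.167, 446.215], [-1.0, 0.02, 0.007, -56.515], [0.011, 0.166, 0.986, 744.552], [0.0, 0.0, 0.0, 1.0]]}
{'time_s': 0.1, 'qpos': array([-1.23098257e+00,  4.23751988e-01,  1.63060101e+00, -1.39178802e-05,
        1.08861580e+00, -1.90216503e-02]), 'dq': array([-0.0001235 , -0.00050243, -0.00429661,  0.00096838,  0.00193493,
        0.00078063]), 'tau': array([-2.50178391e-04, -5.45614779e+01, -2.74325341e+01,  6.44705608e-02,
        1.88158936e-02, -4.91836886e-05]), 'tool_pos': array([ 219.36786975, -584.81790978,  301.9920631 ]), 'orientation': array([ 9.83946965e-01,  1.78459790e-01, -1.15975465e-04, -6.78254757e-04]), 'force': array([-0.93594165,  0.46083568,  0.38791959]), 'wrist_torque': array([-0.0624376 , -0.01785425, -0.03139394]), 'grip_force': 0.0, 'width': 87.71537990327653}
```

View pics/side0.png

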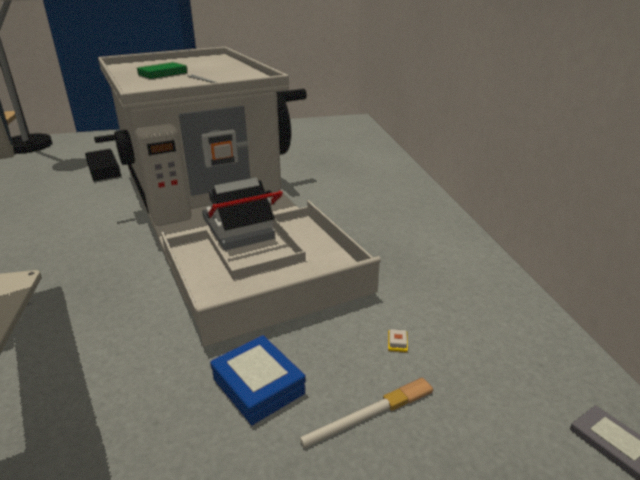

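View pics/top0.png

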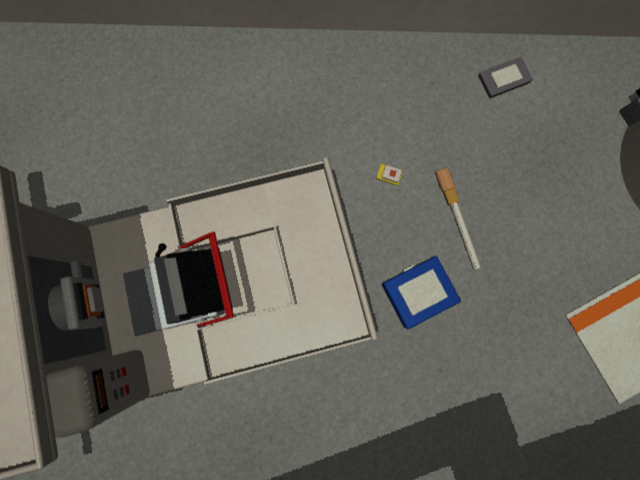

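The top view shows the tray wall's bead from (325,160) to (375,337), and the red bar from (214,235) to (231,317). In the side view the bar runs from (209,213) to (281,197). The box, brush and block lie in front of the tray. Next I triangulate.

```bash
cat > h.py <<'E'
from station import env, viewer, set_gripper, workorder
import cv2,numpy as np
P={n:viewer.camera_params(n) for n in("side","top")}
def ray(n,uv):
    p=P[n];T=np.array(p["pose"]);d=T[:3,:3]@np.array([(uv[0]-p["cx"])/p["fx"],-(uv[1]-p["cy"])/p["fy"],-1]);return T[:3,3],d/np.linalg.norm(d)
def plane(n,uv,z):
    o,d=ray(n,uv);return o+d*(z-o[2])/d[2]
def tri(a,b):
    o1,d1=ray("top",a);o2,d2=ray("side",b);s=np.linalg.lstsq(np.c_[d1,-d2],o2-o1,rcond=None)[0]
    q1,q2=o1+d1*s[0],o2+d2*s[1];return (q1+q2)/2,np.linalg.norm(q1-q2)
def red(im):
    h=cv2.cvtColor(im,cv2.COLOR_BGR2HSV);return ((h[...,0]<8)|(h[...,0]>172))&(h[...,1]>150)&(h[...,2]>60)
E
python3 - <<'E'
from h import *
np.set_printoptions(precision=1,suppress=True)
A,B=plane("top",(325,160),77),plane("top",(375,337),77);print("lip",A,B,np.linalg.norm(A-B))
print("lip side",plane("side",(379,259),77),plane("side",(200,309),77))
C,D=plane("top",(388,174),7),plane("top",(421,292),34);print("block",C,"box",D,"brush",plane("top",(441,172),7),plane("top",(477,267),7))
tiles=[]
for n,(x,y,w,h) in {"top":(140,215,120,120),"side":(190,160,120,90)}.items():
    im=cv2.imread(f"pics/{n}0.png");m=red(im);m2=np.zeros_like(m);m2[y:y+h,x:x+w]=m[y:y+h,x:x+w]
    v,u=np.nonzero(m2);print(n,len(u),u.min(),u.max(),v.min(),v.max())
    tiles.append(cv2.resize(im[y:y+90,x:x+120],None,fx=3.3,fy=6.0/1.8,interpolation=cv2.INTER_CUBIC) if 0 else cv2.resize(im[y:y+h,x:x+w],(400,400*h//w),interpolation=cv2.INTER_CUBIC))
c=np.zeros((400,800,3),np.uint8);c[:,:400]=tiles[0];c[:300,400:]=tiles[1];cv2.imwrite("pics/crop.png",c)
E
```

```text
lip [672.  -71.3  77. ] [ 399.3 -149.9   77. ] 283.8352231941279
lip side [672.1 -79.2  77. ] [ 400.2 -153.5   77. ]
block [ 672.5 -183.4    7. ] box [ 468.2 -230.4   34. ] brush [ 678.2 -276.5    7. ] [ 512.7 -332.8    7. ]
top 820 180 233 232 326
side 372 209 281 191 216
```

View pics/crop.png

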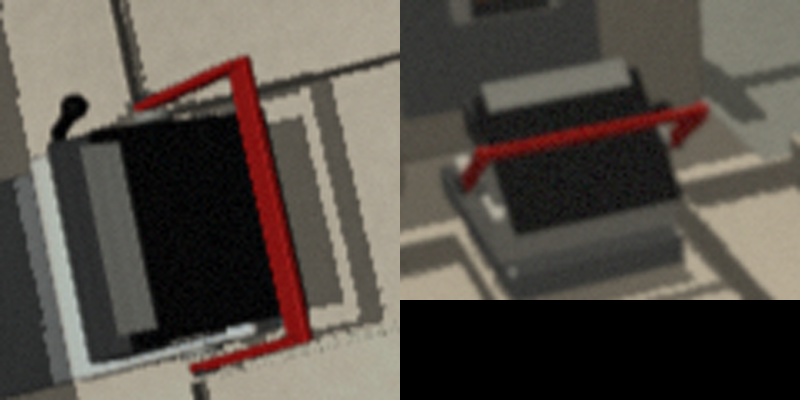

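The crops show the bar centreline ends at about (212.6,233) and (230,317) in the top view, and (282,192) and (213.5,206) in the side view. The grey blade's rear edge runs from (164,257.6) to (175.4,315.5) in the top view.

```bash
python3 - <<'E'
from h import *
np.set_printoptions(precision=1,suppress=True)
a,e1=tri((212.6,233),(281.5,192.5));b,e2=tri((230,317),(213.5,206));print("bar",a,e1,b,e2,np.linalg.norm(a-b))
p,q=plane("top",(164,257.6),135),plane("top",(175.4,315.5),135);print("edge",p,q,np.linalg.norm(p-q))
y=(b-a);w=(np.array([399.7,-151.7])-np.array([672,-75.2]));e=q-p
for v in(y,w,e): print(np.degrees(np.arctan2(v[1],v[0])))
yaw=np.arctan2(w[1],w[0])-np.pi/2; X=np.array([np.cos(yaw+0),np.sin(yaw)]);X=X if X[1]>0 else -X;Y=np.array([-X[1],X[0]])
o=((p+q)/2)[:2];print("X",X,"Y",Y,"o",o)
for n,t in dict(bar1=a,bar2=b,lipA=np.array([672,-75.2]),lipB=np.array([399.7,-151.7]),block=np.array([672.5,-183.4]),box=np.array([468,-230.])).items(): print(n,(t[:2]-o)@X,(t[:2]-o)@Y)
E
```

```text
bar [542.2  87.9 129. ] 1.160954601648815 [425.1  57.2 129. ] 2.2728488939931992 121.08766411343821
edge [505.9 152.  135. ] [427.1 130.5 135. ] 81.64999360290966
-165.3049767449061
-164.30781579309345
-164.7208705978058
X [-0.3  1. ] Y [-1.  -0.3] o [466.5 141.2]
bar1 -71.80064962659357 -58.49689271469968
bar2 -69.69337779538657 62.57242077098308
lipA -263.93462762676853 -139.29418233695625
lipB -263.9346276267687 143.54771696369548
block -368.2371021644653 -110.51078772629353
box -357.78932194764946 98.97108234493987
```

```bash
cat >> h.py <<'E'
from scipy.spatial.transform import Rotation as R
ang=np.radians(105.2);X=np.array([np.cos(ang),np.sin(ang)]);Y=np.array([-X[1],X[0]])
O=np.array([466.5,141.2])+2*Y-1.5*X
def quat():
    q0=R.from_quat(env.read_state()["orientation"]);c=[]
    for s in(1,-1):
        y=np.r_[s*Y,0];z=np.array([0,0,-1.]);c.append(R.from_matrix(np.c_[np.cross(y,z),y,z]))
    return min(c,key=lambda r:(r*q0.inv()).magnitude()).as_quat()
def W(x,z,y=0): # TCP so the fingers' front face is at machine x, tips at z
    return np.r_[O+(x-10)*X+y*Y,z+env.tips_ahead]
def st(): 
    s=env.read_state();d=s["tool_pos"];return [round(s["time_s"],2),np.round((d[:2]-O)@X+10,1),np.round((d[:2]-O)@Y,1),np.round(d[2]-env.tips_ahead,1),np.round(s["force"],1),round(s["width"],1)]
E
python3 - <<'E'
from h import *
q=quat();print(O,W(-98,118),env.tips_ahead)
env.reach(W(-105,215),q);print(st())
env.move_l(W(-105,118),q,rate=120);print(st())
cv2.imwrite("pics/s1.png",viewer.camera("side"))
E
```

```text
[464.96325078 139.2280969 ] [493.27968207  35.0063155  198.        ] 80.0
[2.49, np.float64(-105.6), np.float64(-0.0), np.float64(215.0), array([ 0.4,  0. , -1.1]), 87.8]
[3.45, np.float64(-105.2), np.float64(-0.4), np.float64(118.5), array([-0.5, -0.5,  0. ]), 88.2]
```

View pics/s1.png

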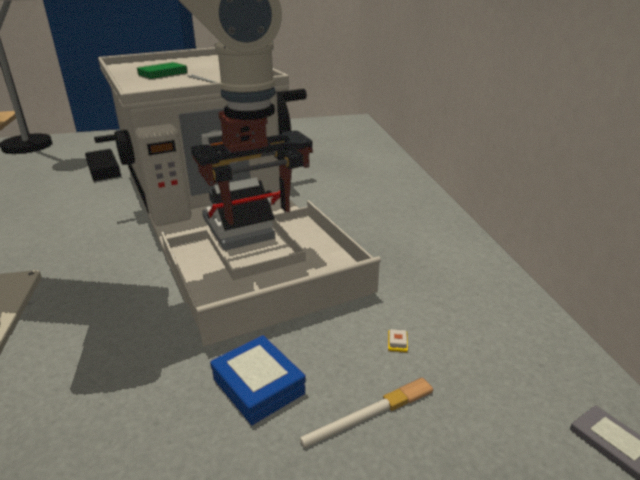

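The fingertips stand in front of the bar, at about (227,220) and (287,210). I narrow them slightly so they stay well inside the bar ends, then push.

```bash
python3 - <<'E'
from h import *
q=quat();set_gripper(80)
for x,z,r,f in[(-70,121,60,10),(-45,130,50,10),(-22,144,50,10),(-8,147,40,10),(10,147,25,8)]:
    hit=env.move_l(W(x,z),q,rate=r,f_stop=f);print(hit,st())
    if hit: break
cv2.imwrite("pics/s2.png",cv2.resize(viewer.camera("side")[130:270,130:330],(800,560),interpolation=cv2.INTER_CUBIC))
E
```

```text
True [4.39, np.float64(-74.6), np.float64(-0.1), np.float64(121.1), array([-0.4, -4.5,  4.2]), 80.2]
```

View pics/s2.png

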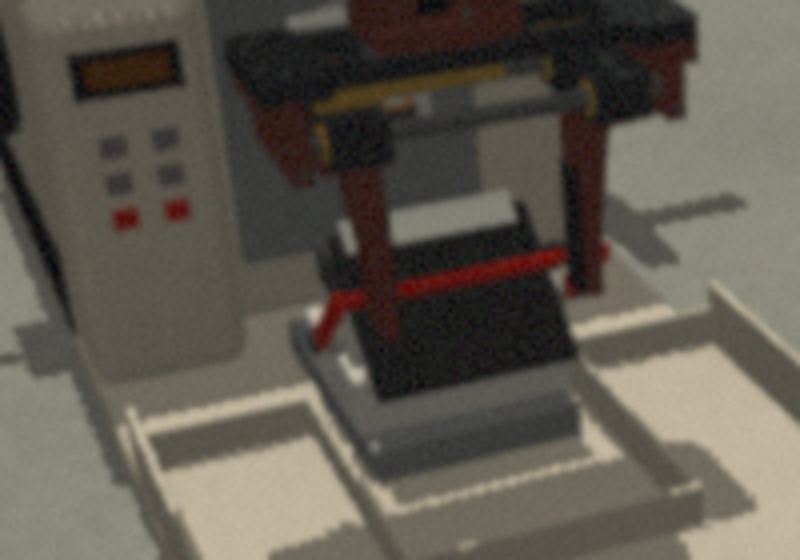

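Contact came at x = -74.6 as predicted, but friction loads the bar downward. I back off and follow the bar's arc upward instead of pushing straight in.

```bash
python3 - <<'E'
from h import *
q=quat()
env.move_l(W(-79,115),q,rate=40);print(st())
def corner(t):
    return np.array([-20-68*np.cos(t)-2.5*np.sin(t),90+68*np.sin(t)-2.5*np.cos(t)])
for t in(0.72,0.85,1.0,1.15,1.3,1.45,1.57):
    x,z=corner(t);hit=env.move_l(W(x,z-13+(t-.7)*3),q,rate=40,f_stop=15);print(round(t,2),hit,st())
    if hit: break
else:
    for x,z,f in[(-8,147,15),(10,147,8)]:
        hit=env.move_l(W(x,z),q,rate=25,f_stop=f);print(hit,st())
        if hit:break
cv2.imwrite("pics/s3.png",cv2.resize(viewer.camera("side")[130:270,130:330],(800,560),interpolation=cv2.INTER_CUBIC))
E
```

```text
[4.76, np.float64(-78.7), np.float64(0.3), np.float64(114.5), array([-0.2,  0.8, -0.3]), 79.9]
0.72 False [5.11, np.float64(-72.6), np.float64(-0.0), np.float64(120.3), array([ 0.6, -0.6,  0.9]), 80.3]
0.85 False [5.48, np.float64(-66.5), np.float64(-0.2), np.float64(127.2), array([-0.6, -1.2,  0.2]), 79.8]
1.0 False [5.89, np.float64(-58.6), np.float64(-0.1), np.float64(134.0), array([ 1. , -0.4,  0.2]), 79.9]
1.15 False [6.3, np.float64(-49.8), np.float64(-0.1), np.float64(139.6), array([-0.7, -0.1,  0.9]), 80.0]
1.3 False [6.71, np.float64(-40.3), np.float64(-0.1), np.float64(143.8), array([-0.4,  0.3, -0.3]), 80.0]
1.45 False [7.12, np.float64(-30.4), np.float64(-0.0), np.float64(146.5), array([-0.7, -0.5, -0.4]), 79.9]
1.57 False [7.47, np.float64(-22.3), np.float64(-0.0), np.float64(147.6), array([0.3, 0.5, 0.1]), 80.0]
False [8.21, np.float64(-7.8), np.float64(-0.0), np.float64(147.0), array([-0.1,  0.9,  0.1]), 79.8]
True [8.71, np.float64(2.3), np.float64(0.0), np.float64(146.9), array([ 1.8, -5.6,  0.5]), 80.4]
```

View pics/s3.png

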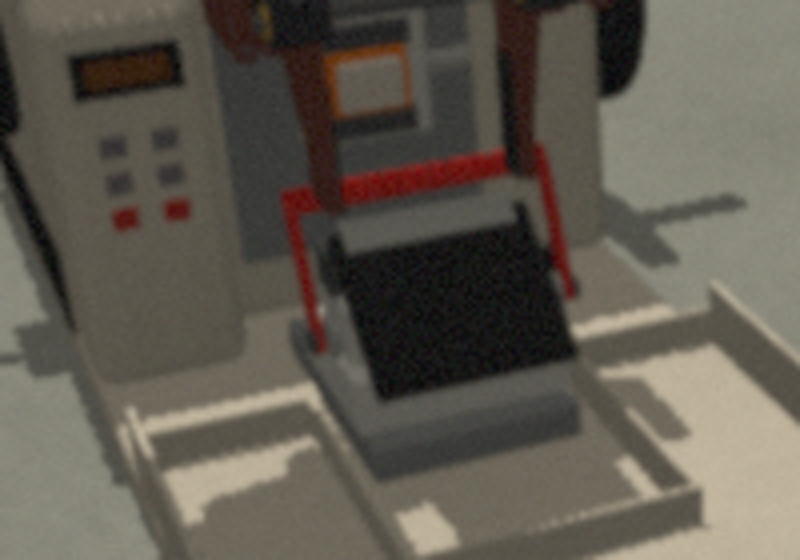

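The guard is up, with its bar above the blade, and the 8 N stop came at x = 2.3 against 2.2 predicted. I hold, retreat, then go to the tray.

```bash
python3 - <<'E'
from h import *
q=quat()
env.hold(0.3);print(st())
env.move_l(W(-40,149),q,rate=80)
env.move_l(W(-120,215),q,rate=150)
env.move_l(W(-300,150),q,rate=150)
env.move_l(W(-300,45),q,rate=120);print(st())
hit=env.move_l(W(-255,45),q,rate=40,f_stop=12);print(hit,st())
hit=env.move_l(W(-195,45),q,rate=50,f_stop=12);print(hit,st())
hit=env.move_l(W(-165,45),q,rate=20,f_stop=9);print(hit,st())
env.hold(0.4);print(st())
cv2.imwrite("pics/s4.png",viewer.camera("side"))
E
```

```text
[9.06, np.float64(2.2), np.float64(0.1), np.float64(146.8), array([ 1.1, -4.9,  2.7]), 80.2]
[13.03, np.float64(-300.3), np.float64(-0.4), np.float64(45.6), array([-0.1,  0.1, -0.5]), 80.2]
False [14.31, np.float64(-255.1), np.float64(-0.2), np.float64(45.0), array([-0.1,  0.9, -0.4]), 79.7]
False [15.66, np.float64(-195.1), np.float64(-0.2), np.float64(45.0), array([ 0.5,  0.6, -0.4]), 80.0]
True [16.58, np.float64(-177.5), np.float64(-0.0), np.float64(45.0), array([-0.1, -3.5,  1.7]), 79.9]
[16.98, np.float64(-177.6), np.float64(-0.0), np.float64(44.8), array([ 1.1, -3.2,  2.2]), 80.0]
```

View pics/s4.png

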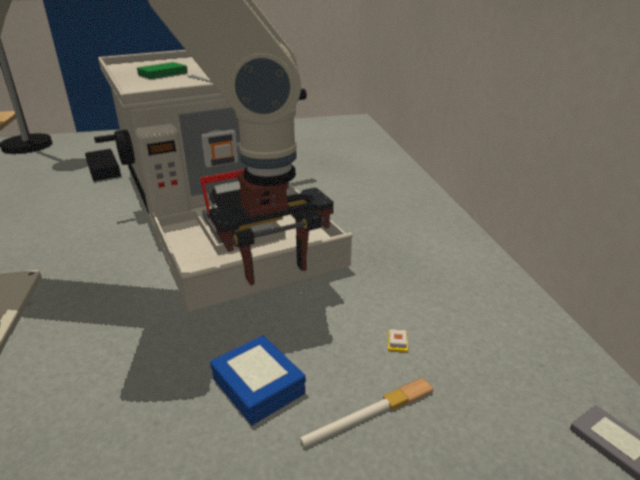

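The tray stopped at x = -177.5 against -177 expected (the bead is 2 mm proud), so it is home. I retreat and check before handing in.

```bash
python3 - <<'E'
from h import *
q=quat()
hit=env.move_l(W(-170,45),q,rate=15,f_stop=10);print(hit,st())
env.hold(0.3)
env.move_l(W(-215,47),q,rate=60)
env.move_l(W(-330,200),q,rate=150);print(st())
cv2.imwrite("pics/s5.png",viewer.camera("side"))
E
```

```text
True [17.29, np.float64(-177.3), np.float64(-0.1), np.float64(44.8), array([ 0.7, -2.9,  2.2]), 80.2]
[19.79, np.float64(-329.4), np.float64(0.3), np.float64(199.2), array([-0.4,  0.6, -0. ]), 80.1]
```

View pics/s5.png

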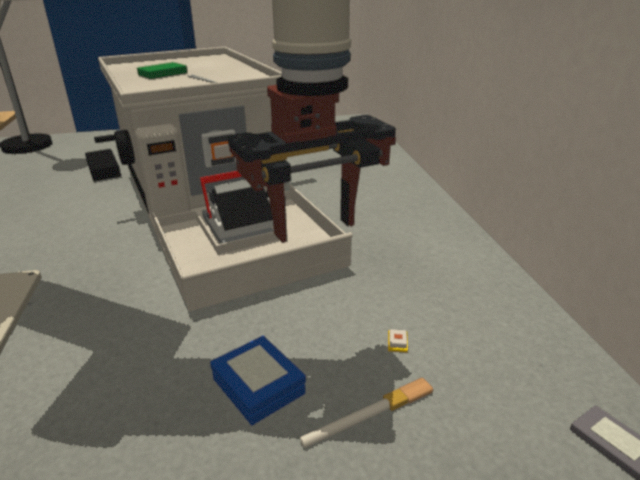

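The guard is up (red arm at about (205,190)), the tray is in, and the box, brush and block are at their original pixels.

```bash
python3 -c "
from h import *
print(workorder.sign_off())"
```

```text
the job is handed in; nothing more can be done
None
```

The job is handed in: the guard reached its stop over the blade, the tray stopped within about 0.5 mm of its expected home position, and the last picture shows the slide box, brush and wax block where they started; the sign-off returned no verdict.

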